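Seat the board carrier and hold the press shield at its mark

ROBOT

A 6-joint arm with a two-finger parallel gripper is mounted at the origin on the work surface. World frame = base frame: x ahead of the robot, y to its left, z up, the work surface at z = 0. Lengths are in mm, angles in rad, forces in N, time in s.
With the tool pointing down it reaches from about 325 to 900 mm from the base axis. Payload 3.5 kg.
Tool frame: the origin (TCP) lies midway between the tips of the shut fingers; the grasp point (between the pads) lies bot.grasp_offset behind it (bot.grasp_offset is the distance from the TCP to the grasp point, in mm); z points along the fingers, x is the direction in which the jaws open and shut, and the axes are right-handed (so a half turn about z gives the same grasp; the last joint's range is limited). The gripper opens to 85 mm and grips with 20 to 120 N. Pads are 22 mm wide; open, the fingers measure 114 mm over their backs; the gripper's body (76 mm by 85 mm) begins 54 mm behind the grasp point. The pads swing forward as they close: fully open they stand 13 mm farther back than shut.
Start: joints at [1.183, 0.276, -0.026, 1.268, 0, 1.467], TCP at [175.61, 599.819, 231.313] pointing down, gripper open.
Joint ranges: [-3.12, 3.12], [-0.85, 1.88], [-1.08, 1.24], [-1.95, 2.15], [-1.57, 1.53], [-3.14, 3.14]. Speed limits (rad/s): [2.57, 2.57, 3.14, 3.14, 3.14, 3.14].

INTERFACE

Orientations are given as a 3x3 rotation matrix whose columns are the frame's x, y, z axes.
In Python, from station import bot gives the robot as it stands.
- The arm moves only by the tool drive_tool, never from a script. Its argument "targets" is one flat list of numbers, 7 for each row, row after row: the opening, from 0 (shut) to 1 (fully open), then the shift along the world's x, y, z as a fraction of full scale, then the turn, a rotation vector about the world's x, y, z as a fraction of full scale. A call has 1 to 12 rows; each row shifts and turns the pose as measured when the row begins; what a row does not reach is not made up. Full scale, the value 1, is 80 cm for a shift and pi/2 rad for a turn. A row lasts 1/8 s, in which the tool goes at most 62.5 mm and 10.7 degrees, less where a joint would pass 70% of its speed; a pose out of reach is approached as far as the arm can. A call with a number of a shift or a turn outside -1 to 1 is refused whole. A call with a gripper value outside its range is refused whole. The fingers move at their own pace and stop on an object; "squeeze" is the grip in N (left out, the last holds). Time passes only in rows, so rows that do not move let the fingers close. It gives the time, the measured TCP pose, the force and the opening at its end, in the units of the state.
- bot.observe(): the state, without advancing time (a new reading comes with each control period).
- bot.read_camera(name): name is "side" or "top"; returns a dict with "img" (480x640x3 uint8, red, green, blue), "fx", "fy", "cx", "cy" (pixels), "k1" (the pictures are not rectified: a ray, as slopes to the right and down, at radius r is drawn at 1 + k1 r^2 times it, then the intrinsics apply), "R" (3x3) and "t" (3): a world point X has camera coordinates R X + t. Camera axes: x right, y down, z forward; pixel columns grow to the right and rows downward; lengths in mm; the calibration is good to about 2 mm. A picture is of the moment at which its call begins. There is no depth.
- bot.hand_in(): hands the job in, once; it reports no verdict.
Trained networks look in a picture, given as the dict that the camera call returned (one of the last four; its "shot" number tells which), for a name from the list of things; names that differ only in an ending like _2 or _b are one class to them, and where a whole thing is asked for, a point or a joint stands for the part that bears it (a point fixed in the world has none). Each returns a list of dicts, best first, with "score" (0 to 1); they miss things now and then, are a little off and sometimes report something else, mostly with a low value. They report only what shows in the picture. A call takes as long as a camera call. They do not tell look-alikes from the thing itself.
- bot.spot_in(picture, query): "xyz" ([x, y, z] in mm, in the coordinates of the camera as it stood for that picture, good to about 4 mm: the middle of the surface that is visible of it).
The state is a dict: "time_s": time; "joints": joint angles; "joint_vel": joint speeds; "tau": joint torques, N m; "tcp_pos": TCP position; "tool_rot": TCP orientation; "wrist_force": force on the tool from outside, world axes, zero at the start; "wrist_torque": the same for the moment, N m; "gripper_width": opening from 0.0 (shut) to 1.0 (fully open).
Only numpy, scipy, OpenCV 4.12 (cv2) and the standard library are available. Lean on these libraries where they do the work, as an engineer would, in place of code of your own. Each camera call takes 0.05 s, during which the arm holds its last target. There are 200 camera calls.

TASK

Push the board carrier along its guides under the grey hood until you feel it come up gently against the stop hidden in there, leaving the shield alone meanwhile. Then pull the clear spring-return shield out over the carrier by its upright steel handle until its pointer stands over the small black mark block, and keep it there: you finish while still holding the shield at the mark, as it springs back when let go. Do not disturb the things lying around the fixture or unseat the carrier.

Things in the scene. Friction and masses are not known exactly. Their poses are not given: they have to be found in the camera images.
- fixture: Aluminium base plate 320 x 220 x 12 mm with two steel guide bars along x, inner faces 113 mm apart, tops 42 mm above the table, from x = -120 mm; a grey hood over its far end (x = 30 to 160 mm, 180 mm wide, top 83 mm above the table). Origin: centre of its underside, on the table; x points along the guides into the hood, z up. Its place and yaw (within 0.3 rad of the robot's x) vary.
- carrier: Loose board carrier: reddish-brown frame 130 (x) x 110 x 20 mm tall with a green circuit board, 0.21 to 0.42 kg, flat on the base plate (12 mm above the table) between the guides, 1.5 mm play each side. Origin: centre of its underside, x along the guides into the hood. It starts 40 to 80 mm short of the stop, sticking out towards the robot; sliding it takes 1 to 5 N.
- carrier_front (a point): Middle of the carrier's leading face (towards the hood), 10 mm above its underside, 65 mm along x from its origin.
- carrier_back (a point): Middle of the carrier's near outer face (towards the robot), 10 mm above its underside: the upright face to push on, reached from above. Only 10 to 25 mm of base plate lies before it at the start (beyond that the table, 12 mm lower).
- stop_face (a point): Middle of the near face of the steel stop, 80 mm wide, 20 mm tall, under the hood and out of sight, fixed 35 to 60 mm along the fixture's x from its origin; x axis as the fixture's. The carrier is seated when its leading face touches this one; more than 45 N on the stop is too hard.
- shield (a joint): Travel of the clear plastic shield out of the hood towards the robot (the fixture's -x), in m: 0 sprung fully back, 0.085 at its end. The spring pulls it back with 5 N at 0, growing by 1.2 N per 10 mm. Plate 165 x 146 x 4 mm, underside 42 mm above the table (10 mm over the carrier), near edge 10 mm nearer the robot than the handle's middle.
- shield_handle (a point): Near the top of the shield's upright steel handle, on its middle: a plate 12 mm thick (fixture's x), 70 mm wide (y), rising 36 mm above the shield plate to 82 mm above the table. At rest it is at x = -25 mm of the fixture, 49 mm before the hood. Pinch it from above across its 12 mm, fingers before and behind it.
- pointer (a point): On the shield's pointer, a steel blade 3 mm wide sticking out sideways at the shield's left (+y) edge, 88 mm from the handle's middle and in line with it; moves with the shield.
- mark: Fixed black mark block 14 mm (along the fixture's x) x 16 x 5 mm on the scale ledge at the fixture's left side, just under the pointer's path. Origin at the centre of its underside, axes as the fixture's. It is set 35 to 65 mm out from where the pointer rests.
- dispenser: Bystander: white bottle, 56 mm across, about 130 mm tall, standing beside the fixture; origin at its underside.
- tape: Bystander: amber roll of tape, 76 mm across, 19 mm tall, lying flat; origin at its underside.
- driver: Bystander: screwdriver lying on the table.
- partsbin: Bystander: black open bin 100 x 80 x 40 mm; origin at its underside.
- stop: The stop block whose near face is stop_face: 12 (x) x 80 x 20 mm, origin at the centre of its underside.
Mind the look-alikes: they are no part of the job. Of the things that look like the carrier, the largest one is meant.

How it is judged (in metres and radians):
On the way, in this order (a step that is already met when the one before it is completed fails the run):
1. the carrier is seated against the stop while the shield is still back (x of carrier_front in the frame of stop_face between -0.003 and 0.003 m and angle between carrier's own z axis and vertical below 0.05 rad and value of joint shield below 0.01 m), for 0.2 s.
2. the shield is pulled out so that its pointer stands over the mark block, the carrier still seated (x of pointer in the frame of mark between -0.007 and 0.007 m and x of carrier_front in the frame of stop_face between -0.003 and 0.003 m and angle between carrier's own z axis and vertical below 0.05 rad), for 0.4 s.
At the end, for the whole second after the job is handed in: The gripper holds the shield still (fingers press on it with more than 4 N, under 10 mm/s) with its pointer within 7 mm of the middle of the mark block along the guides, and the carrier's leading face is within 3 mm of the stop, lying flat and at rest, through the last second (all of step 2 and velocity of joint shield between -0.01 and 0.01 m/s and contact force between the fingers and shield above 4 N and linear speed of carrier below 0.01 m/s); the arm keeps its last pose, push and grip.
It fails at once if the carrier is rammed against the stop (over 45 N) (contact force between carrier and stop above 45 N).
It fails at once if the dispenser bottle is shoved (over 30 mm) (distance of dispenser from where it was at the start of the episode above 0.03 m).
It fails at once if the roll of tape is shoved (over 30 mm) (distance of tape from where it was at the start of the episode above 0.03 m).
It fails at once if the screwdriver is shoved (over 30 mm) (distance of driver from where it was at the start of the episode above 0.03 m).
It fails at once if the parts bin is shoved (over 30 mm) (distance of partsbin from where it was at the start of the episode above 0.03 m).
It also fails if it takes over 51 s, if anything falls off the work surface, if the arm or the gripper's body presses on something with over 40 N, if the wrist force passes 120 N, or if a joint passes its speed limit or range.

## Working session

There is one attempt and no reset: what is moved stays moved. The work goes in short steps, Python scripts to look and compute and a tool call to move; the robot and the scene stay as the last step left them, time stands still between calls to the robot, and variables do not carry over. Pictures are saved under pics/ and viewed, about 8 in all and at most 12, crops included, and the job is handed in when it is done.

Besides the shell and the picture viewer there is one more tool, called after "Emit:" as name(argument=value, ...) on one line, values as JSON. drive_tool: Moves the arm, as the interface text tells. Its arguments: {"type":"object","properties":{"targets":{"type":"array"},"squeeze":{"type":"number"}},"required":["targets"]}

```bash
ls; mkdir -p pics
cat > h.py <<'E'
import numpy as np, cv2
from station import bot
def toworld(p,xyz): return np.array(p["R"]).T@(np.array(xyz)-np.array(p["t"]))
def proj(p,X):
    c=np.array(p["R"])@np.array(X,float)+np.array(p["t"]); s=c[:2]/c[2]; s=s*(1+p["k1"]*(s@s))
    return np.array([p["fx"]*s[0]+p["cx"],p["fy"]*s[1]+p["cy"]])
def pix2z(p,u,v,z):
    d=np.array([(u-p["cx"])/p["fx"],(v-p["cy"])/p["fy"]]); s=d.copy()
    for _ in range(20): s=d/(1+p["k1"]*(s@s))
    R=np.array(p["R"]); o=-R.T@np.array(p["t"]); r=R.T@np.array([s[0],s[1],1])
    return o+r*(z-o[2])/r[2]
def save(p,n,crop=None,k=1):
    im=np.array(p["img"])[:,:,::-1]
    if crop: a,b,c,d=crop; im=im[b:d,a:c]
    cv2.imwrite("pics/"+n,cv2.resize(im,None,fx=k,fy=k,interpolation=cv2.INTER_CUBIC))
E
python3 - <<'E'
from h import *
np.set_printoptions(precision=1,suppress=True)
print(bot.observe(), bot.grasp_offset)
for n in ("top","side"):
    p=bot.read_camera(n); save(p,n+"0.png")
    print(n,"cam",-np.array(p["R"]).T@np.array(p["t"]))
    for q in "fixture carrier carrier_back shield shield_handle pointer mark dispenser tape driver partsbin".split():
        for d in bot.spot_in(p,q)[:3]:
            w=toworld(p,d["xyz"]); print(q,round(d["score"],2),w,proj(p,w))
E
```

```text
pics
{'time_s': 0.0, 'joints': array([ 1.2,  0.3, -0. ,  1.3,  0. ,  1.5]), 'joint_vel': array([ 0., -0.,  0., -0., -0.,  0.]), 'tau': array([ -0. , -44.6,  29.5,   0. ,   0. ,  -0. ]), 'tcp_pos': array([175.3, 599.1, 230.1]), 'tool_rot': array([[ 0.3,  1. , -0. ],
       [ 1. , -0.3, -0. ],
       [-0. , -0. , -1. ]]), 'wrist_force': array([-0.1, -0.2, -0.2]), 'wrist_torque': array([ 0., -0., -0.]), 'gripper_width': 0.9997617223842995} 18.700000000000003
top cam [ 447.3   10.3 1188.8]
fixture 0.58 [623.1  72.8  46.3] [303.3 208.2]
carrier 0.85 [764.5 297.   11.9] [213.  154.1]
carrier 0.84 [498.6  83.9  27.9] [299.1 261.7]
carrier 0.59 [315.5 180.3   9.8] [258.8 339.7]
carrier_back 0.98 [498.8  87.2  24.4] [297.8 261.7]
carrier_back 0.68 [312.5 182.2  11.1] [257.9 341.1]
carrier_back 0.56 [765.6 299.6   7.5] [212.4 154.2]
shield 0.72 [590.4  83.2  44.8] [298.9 222.2]
shield_handle 0.61 [592.2  84.1  44.6] [298.6 221.4]
pointer 0.76 [591.9  81.5  43.9] [299.7 221.6]
dispenser 0.67 [635.  251.9  87.5] [223.8 200.9]
tape 0.64 [487.3 281.8  18.1] [216.6 267. ]
driver 0.32 [ 405.6 -130.1
[... 167 characters left out ...]
.1  91.2  27.8] [337.9 294.4]
carrier 0.72 [310.9 185.4  10.9] [454.7 357.8]
carrier 0.57 [763.4 303.9   8.2] [132. 380.]
carrier_back 0.77 [311.1 185.1   9.4] [454.4 358.3]
carrier_back 0.73 [761.2 303.1   6. ] [134.1 380.8]
carrier_back 0.66 [492.9  89.4  27.5] [341.7 294.2]
shield 0.94 [598.2  97.   45.8] [279.4 282.1]
shield_handle 0.7 [599.   96.3  46.3] [279.  281.6]
pointer 0.73 [595.4  99.8  45.6] [280.6 283.5]
mark 0.56 [509.8 178.1  41.2] [321.9 323.6]
dispenser 0.66 [638.2 280.5  79.3] [212.  344.6]
tape 0.96 [482.6 289.1  20.5] [326.8 395.5]
tape 0.31 [633.  280.3  77. ] [216.  346.2]
driver 0.88 [554.1 -90.1  17.8] [325.2 238.8]
partsbin 0.93 [ 403.3 -113.6   29. ] [400.2 234.2]
```

Run:
```python
from h import *
p=bot.read_camera("top"); save(p,"topc.png",(180,120,420,360),2.5)
p=bot.read_camera("side"); save(p,"sidec.png",(100,200,500,440),2)
```

```text
(no output)
```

View pics/topc.png

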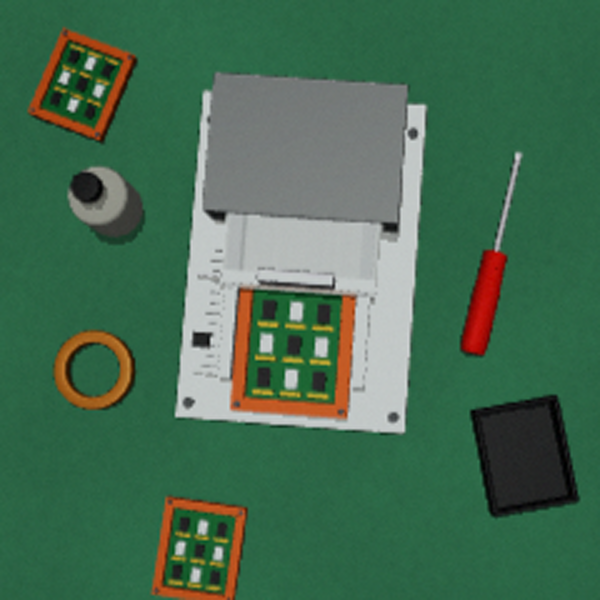

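View pics/sidec.png

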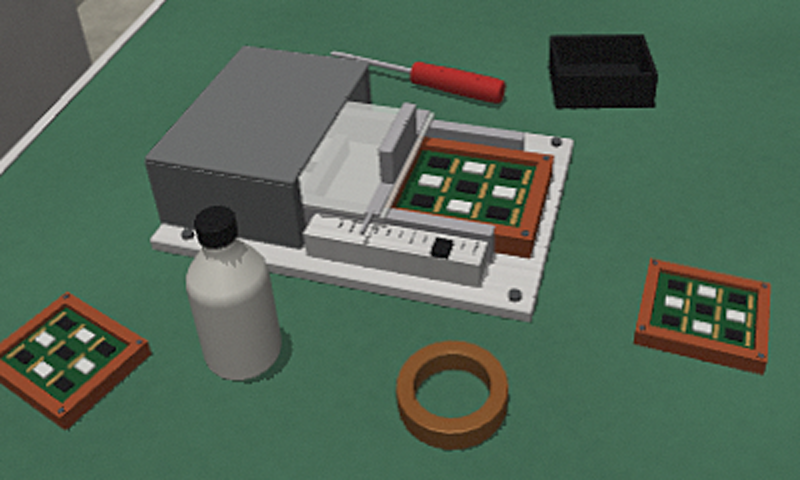

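The carrier is the board inside the fixture at top px (297,260). The look-alikes at (213,154) and (259,340) lie loose on the table and are smaller. The mark block is at top px (261,256) and side px (321,324).

Run:
```python
from h import *
from scipy.optimize import least_squares
np.set_printoptions(precision=1,suppress=True)
T=bot.read_camera("top"); S=bot.read_camera("side")
t=lambda u,v:(u/2.5+180,v/2.5+120); s=lambda u,v:(u/2+100,v/2+200)
obs=[(T,(-160,110,12),t(176,417)),(T,(-160,-110,12),t(405,433)),(T,(160,-110,12),t(426,104)),(T,(160,110,12),t(204,92)),
(T,(30,90,83),t(203,211)),(T,(30,-90,83),t(400,222)),(T,(160,90,83),t(216,73)),(T,(160,-90,83),t(408,85)),
(S,(-160,110,12),s(532,313)),(S,(-160,-110,12),s(572,140)),(S,(30,90,83),s(302,182)),(S,(30,-90,83),s(370,68)),(S,(160,90,83),s(148,159)),(S,(160,-90,83),s(246,46))]
def W(a,X):
    c,q=np.cos(a[2]),np.sin(a[2]); return np.array([a[0]+c*X[0]-q*X[1],a[1]+q*X[0]+c*X[1],X[2]])
f=lambda a:np.concatenate([proj(p,W([a[0],a[1],a[2]/1000],X))-o for p,X,o in obs])
r=least_squares(f,[600,80,-50],loss='soft_l1'); a=r.x.copy(); a[2]/=1000; print("fix",a[:2],a[2].round(4)); print(f(r.x).reshape(-1,2))
np.save("fix.npy",a)
def loc(X): c,q=np.cos(a[2]),np.sin(a[2]); d=np.array(X[:2])-a[:2]; return np.array([c*d[0]+q*d[1],-q*d[0]+c*d[1]])
print("mark top",loc(pix2z(T,*t(202,339),45)),"side",loc(pix2z(S,*s(442,247),45)),loc(pix2z(S,*s(442,247),42)))
print("handle",loc(pix2z(T,*t(296,277),82)),W(a,(-25,0,82)))
for u,v in ((232,411),(346,419)): print("car back",loc(pix2z(T,*t(u,v),32)))
for u,v in ((369,237),): print("pointer side",loc(pix2z(S,*s(u,v),45)))
for u,v in ((208,278),): print("pointer top",loc(pix2z(T,*t(u,v),45)))
print(W(a,(-160,0,0)))
# enlarged dark-blob centroid of mark in both
for p,o,w in((T,t(202,339),6),(S,s(442,247),9)):
    g=p["img"].mean(2)[int(o[1])-w:int(o[1])+w+1,int(o[0])-w:int(o[0])+w+1]
    m=np.clip(120-g,0,None); y,x=np.mgrid[:g.shape[0],:g.shape[1]]; c=(int(o[0])-w+(m*x).sum()/m.sum(),int(o[1])-w+(m*y).sum()/m.sum())
    print("blob",c,[loc(pix2z(p,*c,z)) for z in(40,45)])
```

```text
fix [590.  81.] -0.0749
[[-0.6  0.6]
 [-0.1  0.8]
 [ 0.2  0.5]
 [-0.7 -0.4]
 [-0.7  0.2]
 [-0.7  1.1]
 [-1.2 -0.2]
 [-0.1 -0.1]
 [ 0.6 -1.3]
 [ 1.3 -1.7]
 [-3.8 -0.9]
 [ 0.5 -4.5]
 [-1.9 -1.9]
 [-1.4 -1.5]]
mark top [-84.1  85.2] side [-86.9  94.7] [-86.   91.7]
handle [-23.9  -0.7] [565.   82.9  82. ]
car back [-148.8   53.3]
car back [-148.7  -53.8]
pointer side [-30.   97.7]
pointer top [-26.7  84.3]
[430.4  93.    0. ]
blob (np.float64(260.2573275862069), np.float64(255.27715517241379)) [array([-83.2,  87.2]), array([-83.5,  86.5])]
blob (np.float64(320.6150673159553), np.float64(322.9161271841879)) [array([-84.6,  88.7]), array([-86. ,  93.7])]
```

Emit:
drive_tool(targets=[0, 0.0253, -0.0526, 0, 0, 0, -0.0722, 0, 0.0253, -0.0526, 0, 0, 0, -0.0722, 0, 0.0253, -0.0526, 0, 0, 0, -0.0722, 0, 0.0253, -0.0526, 0, 0, 0, -0.0722, 0, 0.0253, -0.0526, 0, 0, 0, -0.0722, 0, 0.0253, -0.0526, 0, 0, 0, -0.0722, 0, 0.0253, -0.0526, 0, 0, 0, -0.0722, 0, 0.0253, -0.0526, 0, 0, 0, -0.0722, 0, 0.0253, -0.0526, 0, 0, 0, -0.0722, 0, 0.0253, -0.0526, 0, 0, 0, -0.0722, 0, 0.0253, -0.0526, 0, 0, 0, -0.0722, 0, 0.0253, -0.0526, 0, 0, 0, -0.0722], squeeze=40)

```text
time_s: 2.9
tcp_pos: [424.1, 82.6, 233.6]
tool_rot: [[0.994, -0.113, 0.011], [-0.113, -0.994, -0.001], [0.011, -0.0, -1.0]]
wrist_force: [0.8, 0.9, 0.2]
gripper_width: 0.004
```

Emit:
drive_tool(targets=[0, -0.01, 0.0145, -0.05, 0, 0.007, 0.024, 0, 0, 0, -0.05, 0, 0, 0, 0, 0, 0, -0.06, 0, 0, 0, 0, 0, 0, -0.05, 0, 0, 0, 0, 0, 0, -0.03, 0, 0, 0, 0, 0, 0, 0, 0, 0, 0])

```text
time_s: 3.65
tcp_pos: [420.3, 90.1, 39.7]
tool_rot: [[0.996, -0.085, 0.01], [-0.085, -0.996, -0.001], [0.01, -0.0, -1.0]]
wrist_force: [-1.3, -0.1, 1.3]
gripper_width: 0.003
```

Run:
```python
from h import *
p=bot.read_camera("side"); save(p,"s2.png",(240,180,480,360),2.5)
o=bot.observe(); print(o["tcp_pos"],o["tool_rot"],o["wrist_force"])
```

```text
[421.48906495  90.22951855  40.72053246] [[ 9.96292827e-01 -8.52088541e-02  1.18344611e-02]
 [-8.52100628e-02 -9.96362927e-01 -4.02976117e-04]
 [ 1.18257554e-02 -6.06932958e-04 -9.99929889e-01]] [-0.51561768  0.32472582 -0.66757883]
```

View pics/s2.png

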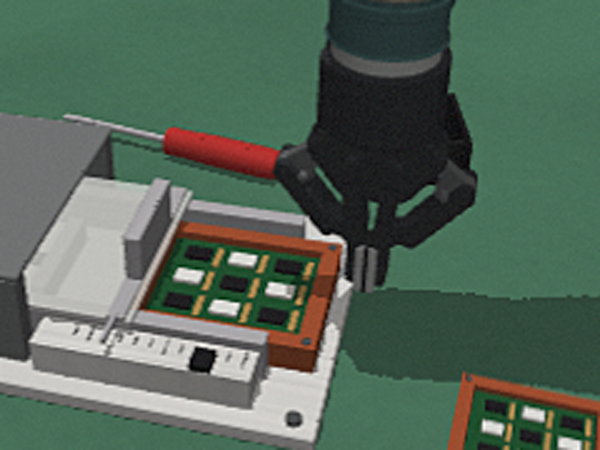

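The closed gripper's knuckles span the push direction and could meet the shield handle. I'll turn the tool 90° for the push.

Emit:
drive_tool(targets=[0, -0.008, 0.005, 0, 0, 0.007, 0.102, 0, 0, 0, 0, 0, 0, 0.102, 0, 0, 0, 0, 0, 0, 0.102, 0, 0, 0, 0, 0, 0, 0.102, 0, 0, 0, 0, 0, 0, 0.102, 0, 0, 0, 0, 0, 0, 0.102, 0, 0, 0, 0, 0, 0, 0.102, 0, 0, 0, 0, 0, 0, 0.102, 0, 0, 0, 0, 0, 0, 0.102, 0, 0, 0, 0, 0, 0, 0.102, 0, 0, 0, 0, 0, 0, 0, 0, 0, 0, 0, 0, 0, 0])

```text
time_s: 5.2
tcp_pos: [435.1, 96.2, 62.9]
tool_rot: [[0.003, 1.0, 0.029], [1.0, -0.003, 0.023], [0.023, 0.029, -0.999]]
wrist_force: [0.2, -0.3, 0.6]
gripper_width: -0.001
```

Emit:
drive_tool(targets=[0, -0.0214, -0.003, 0, -0.0146, 0.0185, -0.046, 0, 0, 0, -0.02, 0, 0, 0, 0, 0, 0, -0.02, 0, 0, 0, 0, 0, 0, 0, 0, 0, 0])

```text
time_s: 5.7
tcp_pos: [419.7, 94.0, 32.7]
tool_rot: [[0.085, 0.996, 0.005], [0.996, -0.085, -0.001], [-0.001, 0.005, -1.0]]
wrist_force: [0.7, 0.1, -1.9]
gripper_width: 0.003
```

Emit:
drive_tool(targets=[0, 0, 0, -0.016, 0, 0, 0.005, 0, 0, 0, 0, 0, 0, 0, 0, 0.006, -0.0005, 0, 0, 0, 0, 0, 0.006, -0.0005, 0, 0, 0, 0])

```text
time_s: 6.2
tcp_pos: [431.1, 93.3, 20.6]
tool_rot: [[0.078, 0.997, 0.007], [0.997, -0.078, -0.001], [-0.001, 0.007, -1.0]]
wrist_force: [0.0, -0.5, -0.1]
gripper_width: 0.001
```

Emit:
drive_tool(targets=[0, 0.005, -0.0004, 0, 0, 0, 0, 0, 0.005, -0.0004, 0, 0, 0, 0, 0, 0.005, -0.0004, 0, 0, 0, 0, 0, 0.005, -0.0004, 0, 0, 0, 0, 0, 0.005, -0.0004, 0, 0, 0, 0, 0, 0.005, -0.0004, 0, 0, 0, 0, 0, 0.005, -0.0004, 0, 0, 0, 0, 0, 0.005, -0.0004, 0, 0, 0, 0])

```text
time_s: 7.2
tcp_pos: [462.2, 90.6, 20.1]
tool_rot: [[0.078, 0.997, 0.001], [0.997, -0.078, -0.001], [-0.001, 0.001, -1.0]]
wrist_force: [-3.4, 0.1, 1.1]
gripper_width: 0.006
```

Emit:
drive_tool(targets=[0, 0.004, -0.0003, 0, 0, 0, 0, 0, 0.004, -0.0003, 0, 0, 0, 0, 0, 0.004, -0.0003, 0, 0, 0, 0, 0, 0.004, -0.0003, 0, 0, 0, 0])

```text
time_s: 7.7
tcp_pos: [476.0, 89.6, 20.1]
tool_rot: [[0.078, 0.997, 0.001], [0.997, -0.078, -0.001], [-0.001, 0.001, -1.0]]
wrist_force: [-3.0, -0.7, 1.6]
gripper_width: -0.001
```

Emit:
drive_tool(targets=[0, 0.002, -0.00015, 0, 0, 0, 0, 0, 0.002, -0.00015, 0, 0, 0, 0, 0, 0.002, -0.00015, 0, 0, 0, 0, 0, 0.002, -0.00015, 0, 0, 0, 0])

```text
time_s: 8.2
tcp_pos: [482.8, 89.1, 20.1]
tool_rot: [[0.078, 0.997, 0.001], [0.997, -0.078, -0.001], [-0.001, 0.001, -1.0]]
wrist_force: [-2.5, 0.5, 1.2]
gripper_width: 0.003
```

Emit:
drive_tool(targets=[0, 0.002, -0.00015, 0, 0, 0, 0, 0, 0.002, -0.00015, 0, 0, 0, 0, 0, 0.002, -0.00015, 0, 0, 0, 0, 0, 0.002, -0.00015, 0, 0, 0, 0])

```text
time_s: 8.7
tcp_pos: [488.9, 88.6, 20.0]
tool_rot: [[0.078, 0.997, -0.001], [0.997, -0.078, -0.001], [-0.001, -0.0, -1.0]]
wrist_force: [-5.2, 0.7, 3.3]
gripper_width: -0.002
```

Emit:
drive_tool(targets=[0, 0.002, -0.00015, 0, 0, 0, 0, 0, 0.002, -0.00015, 0, 0, 0, 0])

```text
time_s: 8.95
tcp_pos: [488.9, 88.6, 19.3]
tool_rot: [[0.077, 0.997, -0.007], [0.997, -0.077, -0.0], [-0.001, -0.007, -1.0]]
wrist_force: [-5.5, 1.2, 3.8]
gripper_width: 0.003
```

Emit:
drive_tool(targets=[0, 0.004, -0.0003, 0.001, 0, 0, 0, 0, 0.004, -0.0003, 0.001, 0, 0, 0])

```text
time_s: 9.2
tcp_pos: [488.8, 88.6, 19.3]
tool_rot: [[0.077, 0.997, -0.02], [0.997, -0.077, 0.001], [-0.0, -0.02, -1.0]]
wrist_force: [-7.4, 1.0, 4.8]
gripper_width: -0.003
```

Run:
```python
from h import *
p=bot.read_camera("side"); save(p,"s3.png",(240,220,440,360),3)
o=bot.observe(); print(o["tcp_pos"],o["tool_rot"][:,2],o["wrist_force"])
```

```text
[488.81247338  88.629786    19.35373922] [-0.01994346  0.0011478  -0.99980045] [-8.34287753  1.18247794  5.57675507]
```

View pics/s3.png

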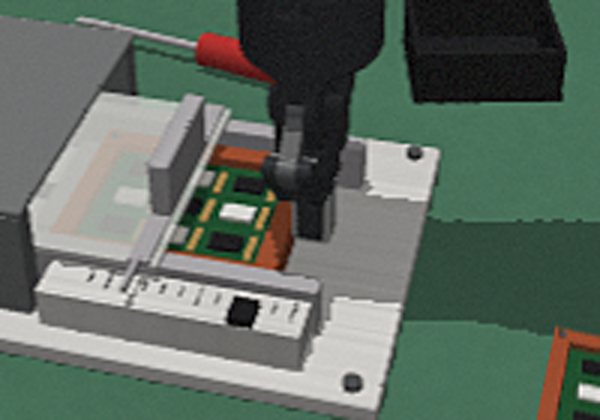

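The carrier stalls at about 8 N, well above its 3 N sliding force, so it is against the stop. I'll back off, rise and turn for the handle.

Emit:
drive_tool(targets=[0, -0.01, 0.0008, 0, 0, 0, 0, 0, -0.015, 0.001, 0, 0, -0.012, 0, 0, -0.01, 0, 0.06, 0, 0, 0, 0, 0, 0, 0.07, 0, 0, 0, 0, 0, 0, 0.06, 0, 0, 0, 0.45, 0, 0, 0, 0, 0, 0, 0.45, 0, 0, 0, 0, 0, -0.11, 0.45, 0, 0, 0, 0, 0, -0.11, 0.45, 0, 0, 0, 0, 0, -0.11, 0.45, 0, 0, 0, 0, 0, -0.11, 0.45, 0, 0, 0, 0, 0, -0.11, 0.45, 0, 0, 0, 0, 0, -0.11])

```text
time_s: 10.75
tcp_pos: [468.5, 89.0, 173.5]
tool_rot: [[0.912, 0.409, 0.012], [0.409, -0.912, -0.02], [0.003, 0.023, -1.0]]
wrist_force: [0.2, -0.1, -0.9]
gripper_width: 0.449
```

Emit:
drive_tool(targets=[0.45, 0.02, 0, 0, 0, 0, -0.11, 0.45, 0.02, 0, 0, 0, 0, -0.11, 0.45, 0.02, 0, 0, 0, 0, -0.1, 0.45, 0, 0, 0, 0, 0, 0])

```text
time_s: 11.25
tcp_pos: [517.6, 88.6, 169.0]
tool_rot: [[0.995, -0.097, 0.001], [-0.097, -0.995, -0.024], [0.003, 0.024, -1.0]]
wrist_force: [-0.8, 0.4, 0.6]
gripper_width: 0.448
```

Run:
```python
from h import *
np.set_printoptions(precision=3,suppress=True)
o=bot.observe(); print(o["tcp_pos"],o["tool_rot"],o["gripper_width"])
p=bot.read_camera("top"); save(p,"t4.png",(220,160,380,300),4)
p=bot.read_camera("side")
for q in("carrier_back","shield_handle"):
  print([ (d["score"],toworld(p,d["xyz"])) for d in bot.spot_in(p,q)[:3]])
```

```text
[517.565  88.551 169.043] [[ 0.995 -0.097  0.001]
 [-0.097 -0.995 -0.024]
 [ 0.003  0.024 -1.   ]] 0.44807884861894354
[(0.97, array([529.856,  81.259,  25.392])), (0.77, array([309.892, 186.874,   8.58 ])), (0.65, array([762.956, 304.099,   9.461]))]
[(0.57, array([594.623,  99.739,  47.167]))]
```

View pics/t4.png

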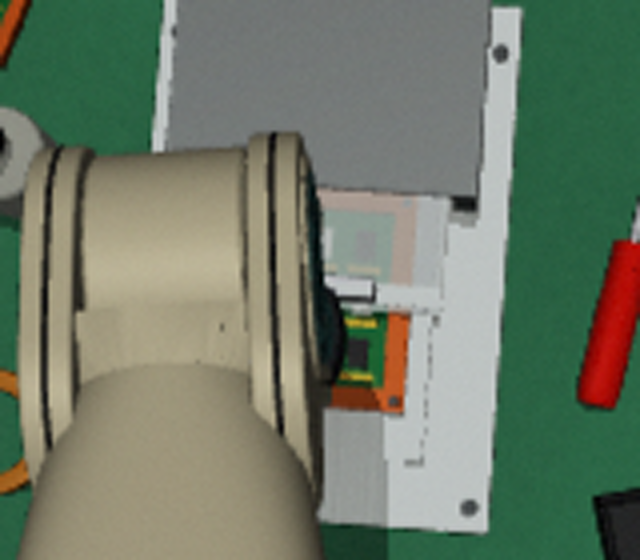

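Emit:
drive_tool(targets=[0.45, 0.03, -0.004, -0.02, 0.015, 0, 0.014, 0.45, 0.03, -0.004, -0.02, 0, 0, 0, 0.45, 0, 0, -0.02, 0, 0, 0, 0.45, 0, 0, 0, 0, 0, 0])

```text
time_s: 11.95
tcp_pos: [561.6, 82.5, 120.4]
tool_rot: [[0.998, -0.069, -0.001], [-0.069, -0.998, 0.0], [-0.001, 0.0, -1.0]]
wrist_force: [-0.6, -0.1, 0.1]
gripper_width: 0.45
```

Emit:
drive_tool(targets=[0.45, 0.005, 0.0005, -0.02, 0, 0, -0.003, 0.45, 0, 0, -0.016, 0, 0, 0, 0.45, 0, 0, 0, 0, 0, 0])

```text
time_s: 12.32
tcp_pos: [564.3, 83.4, 90.3]
tool_rot: [[0.997, -0.073, -0.001], [-0.073, -0.997, 0.0], [-0.001, -0.0, -1.0]]
wrist_force: [0.5, 0.3, -0.8]
gripper_width: 0.449
```

Run:
```python
from h import *
p=bot.read_camera("side"); save(p,"s5.png",(220,200,400,340),3.5)
o=bot.observe(); print(o["tcp_pos"],o["wrist_force"])
```

```text
[564.73344316  83.39709382  90.94344583] [-0.67167378 -0.81568511 -0.58134379]
```

View pics/s5.png

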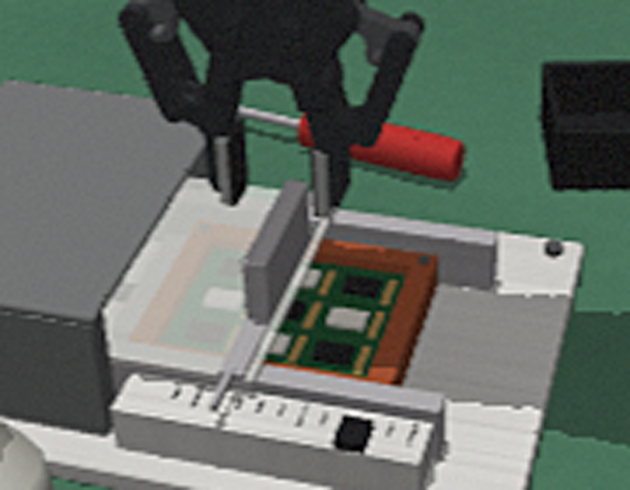

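Emit:
drive_tool(targets=[0.45, 0, 0, -0.02, 0, 0, 0, 0.45, 0, 0, -0.018, 0, 0, 0, 0.45, 0, 0, -0.003, 0, 0, 0])

```text
time_s: 12.75
tcp_pos: [565.2, 83.5, 56.6]
tool_rot: [[0.997, -0.073, 0.001], [-0.073, -0.997, 0.0], [0.001, -0.0, -1.0]]
wrist_force: [-0.5, 0.3, 0.3]
gripper_width: 0.449
```

Emit:
drive_tool(targets=[0, 0, 0, 0, 0, 0, 0, 0, 0, 0, 0, 0, 0, 0, 0, 0, 0, 0, 0, 0, 0, 0, 0, 0, 0, 0, 0, 0], squeeze=60)

```text
time_s: 13.25
tcp_pos: [566.7, 83.3, 56.4]
tool_rot: [[0.997, -0.073, 0.003], [-0.073, -0.997, 0.0], [0.003, -0.0, -1.0]]
wrist_force: [1.7, 0.3, -3.4]
gripper_width: 0.127
```

Emit:
drive_tool(targets=[0, -0.008, 0.0006, 0, 0, 0, 0, 0, -0.008, 0.0006, 0, 0, 0, 0, 0, -0.008, 0.0006, 0, 0, 0, 0, 0, -0.008, 0.0006, 0, 0, 0, 0, 0, -0.008, 0.0006, 0, 0, 0, 0, 0, -0.008, 0.0006, 0, 0, 0, 0, 0, -0.008, 0.0006, 0, 0, 0, 0])

```text
time_s: 14.12
tcp_pos: [533.2, 85.9, 56.6]
tool_rot: [[0.997, -0.074, 0.027], [-0.074, -0.997, -0.001], [0.027, -0.001, -1.0]]
wrist_force: [10.1, -0.4, -10.0]
gripper_width: 0.128
```

Emit:
drive_tool(targets=[0, -0.01, 0.0007, 0, 0, 0.006, 0, 0, -0.01, 0.0007, 0, 0, 0.006, 0, 0, -0.01, 0.0007, 0, 0, 0.006, 0, 0, -0.006, 0.0005, 0, 0, 0.006, 0])

```text
time_s: 14.62
tcp_pos: [515.1, 87.2, 56.5]
tool_rot: [[0.997, -0.075, 0.011], [-0.075, -0.997, -0.002], [0.012, 0.001, -1.0]]
wrist_force: [11.8, -1.2, -14.1]
gripper_width: 0.126
```

Run:
```python
from h import *
p=bot.read_camera("side"); save(p,"s6.png",(260,240,400,345),5)
o=bot.observe(); print(o["tcp_pos"],o["wrist_force"],o["tool_rot"][:,2])
```

```text
[515.01395661  87.2438425   56.47840883] [ 10.38025763  -1.00584183 -12.2318855 ] [ 0.01111255 -0.00215539 -0.99993593]
```

View pics/s6.png

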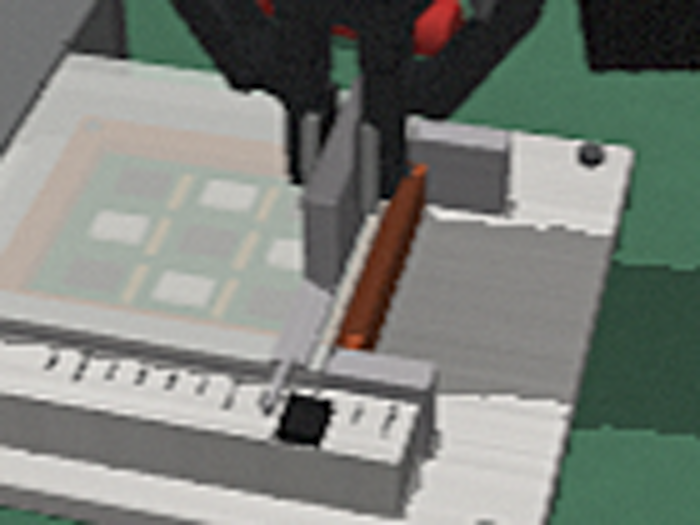

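Run:
```python
from h import *
np.set_printoptions(precision=1,suppress=True)
a=np.load("fix.npy"); c,q=np.cos(a[2]),np.sin(a[2])
def loc(X): d=np.array(X[:2])-a[:2]; return np.array([c*d[0]+q*d[1],-q*d[0]+c*d[1]])
def W(x,y,z): return (a[0]+c*x-q*y,a[1]+q*x+c*y,z)
p=bot.read_camera("side"); T=bot.read_camera("top"); save(T,"t7.png",(240,210,320,280),9)
P=lambda u,v:(u/5+260,v/5+240)
for z in(38,40,42,44,46): print(z,"tip",loc(pix2z(p,*P(268,405),z)),"mid blade",loc(pix2z(p,*P(290,365),z)),"mark near-left",loc(pix2z(p,*P(287,402),z)),"far-right",loc(pix2z(p,*P(331,398),z)),"nearR",loc(pix2z(p,*P(320,420),z)), "ctr",loc(pix2z(p,*P(305,412),z)))
print("tcp",loc(bot.observe()["tcp_pos"]))
for x in(-75,-84): print(x,[((proj(p,W(x,y,44))-(260,240))*5) for y in(75,88)])
for n,k in(("side",p),("top",T)):
  for qn in("mark","pointer"): print(n,qn,[(round(d["score"],2),loc(toworld(k,d["xyz"]))) for d in bot.spot_in(k,qn)[:2]])
```

```text
38 tip [-72.4  85.2] mid blade [-74.2  66.3] mark near-left [-77.7  82.5] far-right [-90.4  77.6] nearR [-89.6  87.7] ctr [-84.2  85.4]
40 tip [-73.1  87.2] mid blade [-74.8  68.4] mark near-left [-78.4  84.6] far-right [-91.   79.6] nearR [-90.1  89.7] ctr [-84.8  87.4]
42 tip [-73.7  89.2] mid blade [-75.5  70.5] mark near-left [-79.   86.6] far-right [-91.5  81.7] nearR [-90.7  91.7] ctr [-85.4  89.5]
44 tip [-74.3  91.2] mid blade [-76.1  72.6] mark near-left [-79.6  88.6] far-right [-92.1  83.7] nearR [-91.3  93.7] ctr [-86.   91.5]
46 tip [-75.   93.2] mid blade [-76.7  74.6] mark near-left [-80.2  90.6] far-right [-92.7  85.8] nearR [-91.8  95.7] ctr [-86.6  93.5]
tcp [-75.2   0.6]
-75 [array([284.5, 369.7]), array([273. , 398.1])]
-84 [array([312.6, 374.5]), array([301.6, 403.1])]
side mark []
side pointer [(0.57, array([-15.7,  22.8]))]
top mark []
top pointer [(0.6, array([ -7.2, -37.8]))]
```

View pics/t7.png

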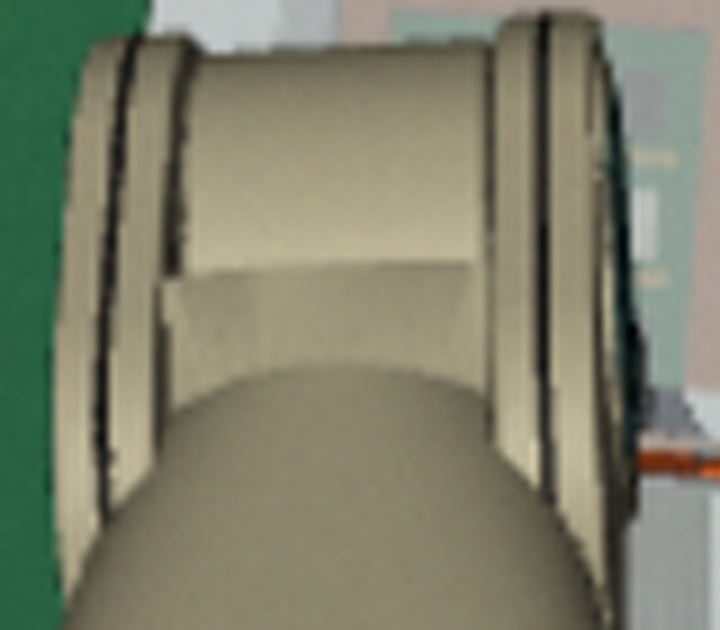

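Emit:
drive_tool(targets=[0, -0.006, 0.0005, 0, 0, 0.006, 0, 0, -0.006, 0.0005, 0, 0, 0.006, 0, 0, -0.005, 0.0004, 0, 0, 0.005, 0])

```text
time_s: 15.35
tcp_pos: [512.8, 87.4, 56.5]
tool_rot: [[0.997, -0.076, 0.007], [-0.076, -0.997, -0.004], [0.007, 0.003, -1.0]]
wrist_force: [12.0, -2.0, -14.1]
gripper_width: 0.13
```

Emit:
drive_tool(targets=[0, -0.009, 0.0007, 0, 0, 0.004, 0, 0, -0.007, 0.0005, 0, 0, 0.004, 0])

```text
time_s: 15.6
tcp_pos: [508.1, 87.7, 56.5]
tool_rot: [[0.997, -0.076, 0.01], [-0.076, -0.997, -0.004], [0.01, 0.004, -1.0]]
wrist_force: [12.4, -0.5, -14.5]
gripper_width: 0.127
```

Emit:
drive_tool(targets=[0, -0.006, 0.0004, 0, 0, 0.004, 0, 0, -0.005, 0.0004, 0, 0, 0.004, 0])

```text
time_s: 15.85
tcp_pos: [507.0, 87.8, 56.5]
tool_rot: [[0.997, -0.077, 0.012], [-0.077, -0.997, -0.005], [0.013, 0.004, -1.0]]
wrist_force: [12.1, -1.1, -15.1]
gripper_width: 0.128
```

Run:
```python
from h import *
for i in range(8):
  p=bot.read_camera("side"); o=bot.observe(); print(o["time_s"],o["tcp_pos"])
print(o["wrist_force"],o["gripper_width"],np.abs(o["joint_vel"]).max())
save(p,"s8.png",(260,240,400,345),5)
```

```text
15.9 [506.96723793  87.80645216  56.48579961]
15.95 [506.96164385  87.81697144  56.5021176 ]
16.0 [506.98097094  87.8256568   56.50628868]
16.05 [506.94791579  87.79536391  56.49959038]
16.1 [506.99771999  87.81892009  56.52622218]
16.15 [506.98651322  87.81563147  56.51786276]
16.2 [506.9886155   87.7987974   56.52099714]
16.25 [506.97771741  87.80993185  56.51584039]
[ 11.59749254  -1.06652464 -14.36212035] 0.12738948221557406 0.001645845370928088
```

View pics/s8.png

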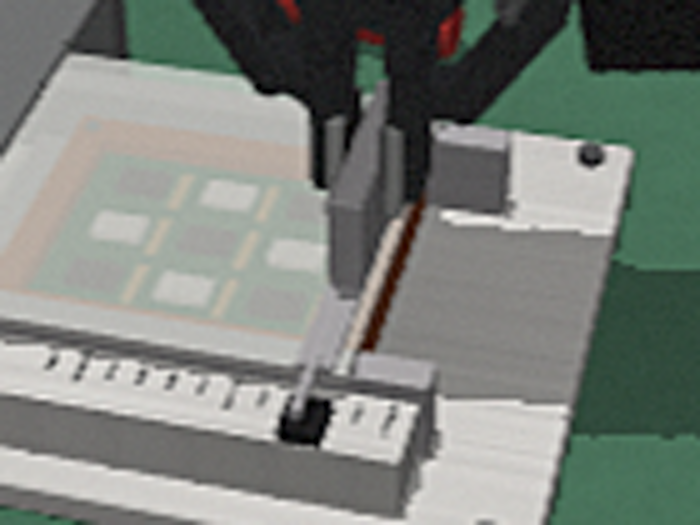

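Run:
```python
from h import *
print(bot.hand_in()); o=bot.observe(); print(o["time_s"],o["tcp_pos"],o["wrist_force"],o["gripper_width"])
```

```text
the job is handed in; nothing more can be done
None
the job is handed in; nothing more can be done
```

I pushed the carrier in under the hood until it came up against the stop. Then I pinched the shield handle, pulled it out to the mark block, and handed the job in at about 16 s, still holding it.

- **Carrier:** it slid at about 3 N, then stopped moving. The push reached about 8 N with no further travel, well under the 45 N limit. Its leading face is roughly 39 mm along the fixture, inside the 35 to 60 mm range for the stop. In the later pictures the board had not moved.
- **Shield:** it is out about 60 mm. In the last picture the pointer stands over the mark block, about 2 mm short of its middle.
- **Hold:** over the last 0.4 s before handing in, the tool position stayed within 0.1 mm. I set the grip to 60 N, and the wrist felt a pull of about 12 N, close to the spring's expected 12.2 N.
- **Bystanders:** I never touched the bottle, tape, screwdriver or bin, and saw no sign that any had moved.

**Checks that disagreed or failed:**
- The side and top cameras differed by about 2 mm on where the mark is. I aimed between the two.
- The networks could not find the mark in the later pictures, and their pointer reports there were wrong, so I judged the final alignment by eye.
- The arm hid the pointer from the top camera at the end, so only the side camera confirmed it.
- The readback after handing in gave no numbers.

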